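# Release the drilling jig's clamp screw and push the flat bar home

### The arm

A 6-joint arm with a two-finger parallel gripper is mounted at the origin on the work surface. World frame = base frame: x ahead of the robot, y to its left, z up, the work surface at z = 0. Lengths are in m, angles in rad, forces in N, time in s.
With the tool pointing down it reaches from about 0.225 to 0.875 m from the base axis. Payload 3.4 kg.
Tool frame: the origin (TCP) lies at the very end of the fingers, on their centre line; the grasp point (between the pads) lies 19 mm behind it (grip_depth is the distance from the TCP to the grasp point, in m); x points along the fingers, z is the direction in which the jaws open and shut, and the axes are right-handed (so a half turn about x gives the same grasp; the last joint's range is limited). The gripper opens to 85 mm and grips with 20 to 120 N. Pads are 22 mm wide; open, the fingers measure 114 mm over their backs; the gripper's body (76 mm by 85 mm) begins 54 mm behind the grasp point. The pads swing forward as they close: fully open they stand 13 mm farther back than shut.
Start: joints at [-1.353, 0.276, 1.505, -0, 1.361, -0.121], TCP at [0.191, -0.542, 0.231] pointing down, gripper open.
Joint ranges: [-2.89, 2.89], [-0.75, 2.08], [0.22, 2.7], [-1.18, 4.32], [0.11, 2.71], [-2.7, 2.7]. Speed limits (rad/s): [2.57, 2.57, 3.14, 3.14, 3.14, 3.14].

### API

Orientations are given as a unit quaternion [w, x, y, z].
In Python, from rig import get_state, get_image, sign_off, grip_depth gives the robot as it stands. The module is installed in compiled form; this text tells all that it offers.
- The arm moves only by the tool arm_command, never from a script. Its argument "series" is a list of rows, each an object with "dp": the shift along the tool's x, y, z scaled (see below), a list of three; "angular": the turn, a rotation vector about the tool's x, y, z scaled (see below), a list of three; "gripper": the finger opening in mm, from 0 to 85.4. A call has exactly 8 rows; each row shifts and turns the pose as measured when the row begins, along the tool's axes as they then stand; what a row does not reach is not made up. The controller multiplies each number of a shift by 0.12 m and each number of a turn by 90 degrees. A row lasts 1/8 s, in which the tool goes at most 62.5 mm and 10.7 degrees, less where a joint would pass 70% of its speed; a pose out of reach is approached as far as the arm can. A call with a number of a shift or a turn outside -1 to 1 is refused whole. A call with a gripper value outside its range is refused whole. The fingers move at their own pace and stop on an object; "grip_force" is the grip in N (left out, the last holds). Time passes only in rows, so rows that do not move let the fingers close, or fill a call up. It gives the time, the measured TCP pose, the force and the opening at its end, in the units of the state.
- get_state(): the state, without advancing time (a new reading comes with each control period).
- get_image(name): name is "side" or "top" or "wrist"; returns a dict with "image" (480x640x3 uint8, blue, green, red), "depth" (480x640 float32, m along the optical axis (not along the pixel's ray), 0 where there is no reading), "mtx" (3x3 intrinsics, pixels), "view" (4x4, takes a point from world to camera coordinates); the wrist camera has in their place "mount" (4x4, takes a point from camera to tool coordinates, whose origin is the TCP and whose axes are the tool frame's). Camera axes: x right, y up, looking along -z (the intrinsics and any distortion apply to the point x, -y, -z); pixel columns grow to the right and rows downward; lengths in m; the calibration is good to about 2 mm. A picture is of the moment at which its call begins: read the wrist's pose just before it.
- sign_off(): hands the job in, once; it reports no verdict.
The state is a dict: "clock": time; "qpos": joint angles; "qd": joint speeds; "effort": joint torques, N m; "position": TCP position; "ee_rot": TCP orientation; "contact_force": force on the tool from outside, world axes, zero at the start; "moment": the same for the moment, N m; "width": finger opening in m.
Only numpy, scipy, OpenCV 4.12 (cv2) and the standard library are available. Lean on these libraries where they do the work, as an engineer would, in place of code of your own. Each camera call takes 0.05 s, during which the arm holds its last target. There are 200 camera calls.

### The job

The flat bar in the drilling jig has been clamped short of its end stop. Working a fingertip round the knurled rim of the clamp hand wheel, unscrew it (anticlockwise seen from above) by two full turns, no more than a quarter turn over or under, then push the bar by its free end along the guides until it is home against the end stop. Nothing is to be picked up: the bar stays flat in its guides, and the drill, hammer, oil bottle and offcut lying around are left where they are; finish with the hand clear.

Things in the scene. Friction and masses are not known exactly. Their poses are not given: they have to be found in the camera images.
- jig: fixed flat-bar drilling jig; origin on the bench under the clamp screw's axis, x = the way the bar is pushed home, z up. Base plate 290 x 112 x 20 mm (x -135 to 155), guide strips 8 mm high, 42 mm apart. Clamp bridge x -17 to 17, 108 mm wide, top z 60; drill plate x 68 to 102, bush top z 48; end stop block x 130 to 155, top z 48 mm
- wheel (a joint): turn of the clamp hand wheel, rad, counted over turns: within 0.2 of 0 at the start (tight); grows anticlockwise from above (unscrewing), 6.283 a turn, up to 5 turns. It takes 0.12 N m (2.5 N at the rim) and stays where left. The screw rises 2 mm a turn; its sprung foot presses the bar with some 30 N at first and lets go within the first turn
- wheel_center (a point): on the wheel's vertical axis at half the rim's height, 80 mm above the bench at the start. Steel wheel 95 mm across over its 36 upright ribs (coarse knurl, 1.5 mm proud, 8 mm apart), rim 20 mm high, underside 10 mm above the clamp bridge; a boss 32 mm across stands 7 mm above its top. x axis turns with the wheel and points to wheel_mark
- wheel_mark (a point): dark plastic index plug, 14 mm across, set flush in the wheel's top face 33 mm from its axis (no recess); goes round with the wheel
- bar: steel flat bar 280 x 40 x 8 mm, about 0.7 kg, lying flat on the jig's base plate between the guide strips (1 mm play each side), underside 20 mm above the bench; origin at the centre of its underside, x along it towards the end stop. Once released it slides with about 4 N
- bar_back (a point): middle of the bar's free end face (24 mm above the bench), where it is pushed along the jig's x. This end overhangs the base plate, by 15 mm when the bar is home
- bar_front (a point): middle of the bar's front end face, 30 to 75 mm short of the end stop at the start
- stop_face (a point): middle of the end stop's face that the bar's front end must meet (24 mm above the bench, at x 130 mm in the jig's frame); axes as the jig's
- drill: blue hand drill lying on its side, 280 x 170 x 66 mm, bystander; origin on the bench under its motor housing
- hammer: hammer lying on the bench, bystander
- oil: grey oil bottle, 56 mm across, 140 mm tall, standing, bystander; origin at the centre of its underside
- offcut: offcut of flat bar, 110 x 40 x 8 mm, bystander; origin at the centre of its underside

How it is judged:
By the outcome, as a careful person would: the job done as asked, in the order asked, and still so for the second after the job is handed in, with the robot touching nothing.
It also fails if it takes over 69 s, if anything falls off the work surface, if the arm or the gripper's body presses on something with over 40 N, if the wrist force passes 120 N, or if a joint passes its speed limit or range.

## Working session

There is one attempt and no reset: what is moved stays moved. The work goes in short steps, Python scripts to look and compute and a tool call to move; the robot and the scene stay as the last step left them, time stands still between calls to the robot, and variables do not carry over. Pictures are saved under pics/ and viewed, about 8 in all and at most 12, crops included, and the job is handed in when it is done.

Besides the shell and the picture viewer there is one more tool, called after "Call:" by a JSON object that holds its "fn" and its "kwargs". arm_command: Moves the arm, as the interface text tells. Its arguments: {"type":"object","properties":{"series":{"type":"array","items":{"type":"object","properties":{"dp":{"type":"array","items":{"type":"number"}},"angular":{"type":"array","items":{"type":"number"}},"gripper":{"type":"number"}}}},"grip_force":{"type":"number"}},"required":["series"]}

```bash
mkdir -p pics; cat > h.py <<'E'
import numpy as np, cv2
from rig import get_state,get_image,sign_off,grip_depth
def w2p(d,P):
    P=np.atleast_2d(P); c=(d['view'][:3,:3]@P.T).T+d['view'][:3,3]; q=np.c_[c[:,0],-c[:,1],-c[:,2]]
    p=(d['mtx']@q.T).T; return p[:,:2]/p[:,2:]
def onz(d,uv,z):
    uv=np.atleast_2d(uv); r=(np.linalg.inv(d['mtx'])@np.c_[uv,np.ones(len(uv))].T).T
    r=np.c_[r[:,0],-r[:,1],-r[:,2]]; R=d['view'][:3,:3]; o=-R.T@d['view'][:3,3]; w=r@R
    return o+w*((z-o[2])/w[:,2])[:,None]
def cloud(d):
    v,u=np.mgrid[:480,:640]; D=d['depth']; K=d['mtx']
    c=np.stack([(u-K[0,2])/K[0,0]*D,-(v-K[1,2])/K[1,1]*D,-D],-1)
    return (c-d['view'][:3,3])@d['view'][:3,:3]
E
python3 - <<'E'
from h import *
s=get_state(); print({k:np.round(v,3) for k,v in s.items()},grip_depth)
for n in('top','side'):
    d=get_image(n); cv2.imwrite(f'pics/{n}0.png',d['image']); print(d.keys(),d['mtx'],d['view']); np.savez(f'{n}0.npz',**{k:d[k] for k in('image','depth','mtx','view')})
E
```

```text
{'clock': np.float64(0.0), 'qpos': array([-1.353,  0.277,  1.506, -0.   ,  1.361, -0.121]), 'qd': array([-0.   , -0.001, -0.   ,  0.   , -0.001,  0.   ]), 'effort': array([-1.0000e-03, -4.1678e+01, -2.4581e+01,  0.0000e+00,  1.1000e-02,
       -0.0000e+00]), 'position': array([ 0.191, -0.542,  0.23 ]), 'ee_rot': array([ 0.577,  0.409,  0.578, -0.408]), 'contact_force': array([-0.091,  0.655, -0.711]), 'moment': array([ 0.007, -0.005,  0.02 ]), 'width': np.float64(0.086)} 0.0187
dict_keys(['image', 'depth', 'mtx', 'view']) [[561.748605     0.         318.76629185]
 [  0.         561.748605   241.99314039]
 [  0.           0.           1.        ]] [[ 0.11440734 -0.99342934  0.00301884 -0.14661381]
 [ 0.96454524  0.1118074   0.23906397 -0.55717867]
 [-0.23783068 -0.02443887  0.97099913 -1.10616533]
 [ 0.          0.          0.          1.        ]]
dict_keys(['image', 'depth', 'mtx', 'view']) [[587.7780112    0.         323.14178741]
 [  0.         587.7780112  238.55736397]
 [  0.           0.           1.        ]] [[-0.99057042 -0.1367842  -0.00776681  0.5229071 ]
 [ 0.06302243 -0.50526827  0.86065797 -0.16966218]
 [-0.12164874  0.85205285  0.50912428 -0.98644986]
 [ 0.          0.          0.          1.        ]]
```

View pics/top0.png

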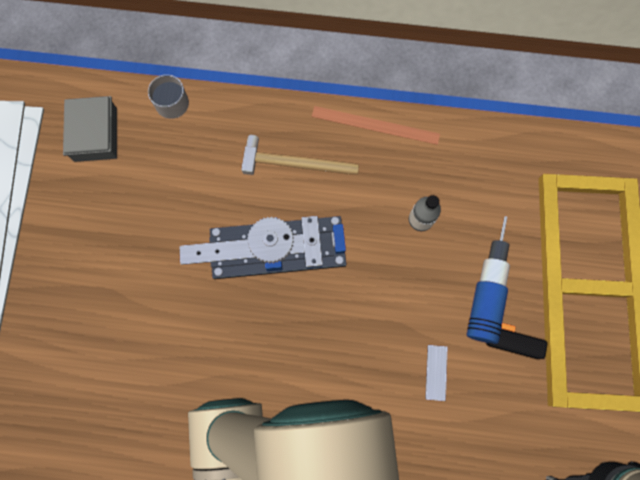

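View pics/side0.png

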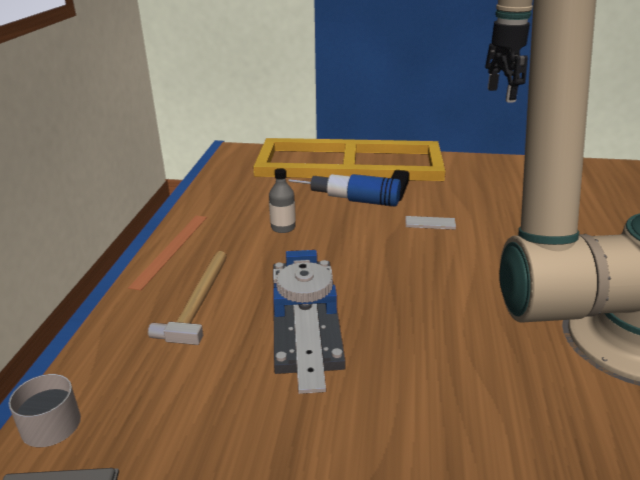

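The top view shows the wheel at about (270,239) with its mark at (286,237). The bar's free end is at (181,254) and the blue end stop at (340,238), so jig x runs roughly along world −y.

```bash
python3 - <<'E'
from h import *
d=dict(np.load('top0.npz')); C=cloud(d); im=d['image']
roi=np.zeros((480,640),bool); roi[195:290,170:360]=1
m=roi&(C[...,2]>.078)&(C[...,2]<.102)
v,u=np.nonzero(m); (c,r)=cv2.minEnclosingCircle(np.c_[u,v].astype(np.float32)); print('wheel px',c,r,onz(d,[c],.09),'z',np.median(C[m][:,2]),C[m][:,:2].mean(0))
P=C[m][:,:2]; print(P.min(0),P.max(0))
# mark: dark in wheel
g=cv2.cvtColor(im,cv2.COLOR_BGR2GRAY); dm=m&(g<90)
n,l,st,ce=cv2.connectedComponentsWithStats(dm.astype(np.uint8))
for i in range(1,n):
  if st[i,4]>8: print('dark',st[i],ce[i],onz(d,[ce[i]],.09))
hs=cv2.cvtColor(im,cv2.COLOR_BGR2HSV)
b=roi&(hs[...,0]>100)&(hs[...,0]<130)&(hs[...,1]>120)
n,l,st,ce=cv2.connectedComponentsWithStats(b.astype(np.uint8))
for i in range(1,n):
  if st[i,4]>20: print('blue',st[i],ce[i],onz(d,[ce[i]],.048)); 
# whole jig+bar rect at base: points z 0.012-0.035
k=roi&(g>130)&(hs[...,1]<60)&(C[...,2]>.012)&(C[...,2]<.04)
n,l,st,ce=cv2.connectedComponentsWithStats(k.astype(np.uint8))
for i in range(1,n):
  if st[i,4]>30: print('light',st[i],ce[i])
k=roi&(C[...,2]>.010)&(C[...,2]<.035)&(hs[...,1]<80)
ww=C[k]; q=(ww[:,:2]*1000).astype(np.float32); print(cv2.minAreaRect(q))
cv2.imwrite('pics/c0.png',cv2.resize(im[195:295,165:365],None,fx=4,fy=4,interpolation=cv2.INTER_CUBIC))
E
```

```text
wheel px (269.7690734863281, 239.20404052734375) 23.126312255859375 [[0.55916841 0.01824951 0.09      ]] z 0.09247874313862309 [0.55882812 0.01791968]
[ 0.51295128 -0.02796345] [0.60853278 0.06491121]
dark [284 234   5   6  23] [285.95652174 236.39130435] [[ 0.56889936 -0.01396191  0.09      ]]
dark [267 236   6   5  18] [269.5        237.83333333] [[0.56197954 0.01918985 0.09      ]]
blue [333 224  12  29 271] [338.66051661 238.15498155] [[ 0.58841814 -0.12232757  0.048     ]]
blue [265 261  17  10 131] [273.40458015 265.94656489] [[0.51263636 0.00765126 0.048     ]]
light [331 217   8   7  44] [334.52272727 220.09090909]
light [212 228   8   8  47] [215.44680851 231.4893617 ]
light [290 234  15  20 215] [297.60465116 244.21395349]
light [ 180  239   75   25 1269] [214.4822695  251.47832939]
light [336 256   7   8  46] [338.86956522 259.5       ]
light [214 268   8   8  49] [217.71428571 271.30612245]
((555.4302978515625, 39.92803955078125), (112.57189178466797, 353.7103271484375), 12.140810012817383)
```

View pics/c0.png

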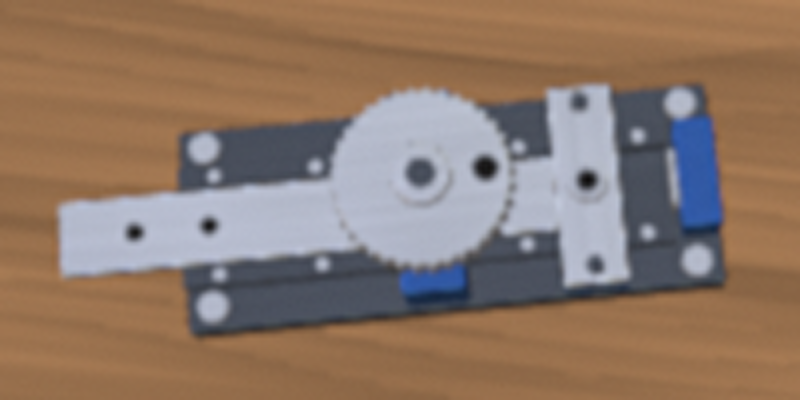

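```bash
cat >> h.py <<'E'
from scipy.spatial.transform import Rotation as Rn
def pose():
    s=get_state(); q=s['ee_rot']; return s,np.array(s['position']),Rn.from_quat([q[1],q[2],q[3],q[0]]).as_matrix()
E
python3 - <<'E'
from h import *
s,p,R=pose(); print(np.round(R,3))
d=dict(np.load('top0.npz')); t=onz(d,[[334.5,220.1],[215.4,231.5],[338.9,259.5],[217.7,271.3]],.022)[:,:2]; print(t)
for a,b in((1,0),(3,2)): v=t[a]-t[b]; print(np.linalg.norm(v),np.degrees(np.arctan2(*(-v)[::-1])))
im=d['image']; g=cv2.cvtColor(im,cv2.COLOR_BGR2GRAY); hs=cv2.cvtColor(im,cv2.COLOR_BGR2HSV)
k=((g>130)&(hs[...,1]<60)); k[:, :170]=0;k[:,210:]=0;k[:235]=0;k[:270]&=1;k[270:]=0
v,u=np.nonzero(k); print(u.min(),v.min(),v.max()); 
P=onz(d,np.c_[u,v],.028)[:,:2]; a=np.radians(-78); ex=np.array([np.cos(a),np.sin(a)]);ey=np.array([-ex[1],ex[0]]); o=np.array([.559,.018])
q=(P-o)@np.c_[ex,ey]; print('bar back jig x',np.sort(q[:,0])[:12],'y',q[:,1].min(),q[:,1].max())
print('bolts jig',(t-o)@np.c_[ex,ey],'stopblue',(onz(d,[[338.66,238.15]],.048)[:,:2]-o)@np.c_[ex,ey])
s2=dict(np.load('side0.npz'))
E
```

```text
[[-0.     0.943  0.332]
 [ 0.002  0.332 -0.943]
 [-1.     0.    -0.002]]
[[ 0.63468724 -0.1091887 ]
 [ 0.57899654  0.14626394]
 [ 0.54790117 -0.12814419]
 [ 0.49226236  0.12740277]]
0.26145268949906353 -77.70149565197042
0.2615337961332025 -77.71700379203592Traceback (most recent call last):
  File "<stdin>", line 6, in <module>
numpy._core._exceptions._UFuncOutputCastingError: Cannot cast ufunc 'bitwise_and' output from dtype('int64') to dtype('bool') with casting rule 'same_kind'
```

Call:
{"fn": "arm_command", "kwargs": {"series": [{"dp": [0,0.367,-0.34],"angular": [0,0,0],"gripper": 0},{"dp": [0,0.367,-0.34],"angular": [0,0,0],"gripper": 0},{"dp": [0,0.367,-0.34],"angular": [0,0,0],"gripper": 0},{"dp": [0,0.367,-0.34],"angular": [0,0,0],"gripper": 0},{"dp": [0,0.367,-0.34],"angular": [0,0,0],"gripper": 0},{"dp": [0,0.367,-0.34],"angular": [0,0,0],"gripper": 0},{"dp": [0,0.367,-0.34],"angular": [0,0,0],"gripper": 0},{"dp": [0,0.2,-0.18],"angular": [0.079,0,0],"gripper": 0}], "grip_force": 40}}

```text
clock: 1.1
position: [0.4072, -0.1323, 0.2281]
ee_rot: [0.547, 0.448, 0.549, -0.445]
contact_force: [-0.4, -0.5, -0.5]
width: -0.0001
```

```bash
cat >> h.py <<'E'
YAW=np.radians(-77.7); EX=np.array([np.cos(YAW),np.sin(YAW)]); EY=np.array([-EX[1],EX[0]]); O=np.array([.560,.0185])
def jig(P): 
    P=np.atleast_2d(P); return (P[:,:2]-O)@np.c_[EX,EY]
def st():
    s,p,R=pose(); j=jig(p)[0]
    f=np.array(s['contact_force']); print('t %.2f jig x %.1f y %.1f z %.1f mm | tool z yaw err %.1f deg tilt %.2f | F jig %.1f %.1f %.1f w %.1f q6 %.2f'%(s['clock'],*(j*1e3),p[2]*1e3,np.degrees(np.arctan2(R[1,2],R[0,2])-YAW),np.degrees(np.arccos(-R[2,0])),*(f[:2]@np.c_[EX,EY]),f[2],s['width']*1e3,s['qpos'][5]))
    return s,p,R
E
python3 - <<'E'
from h import *
s,p,R=st(); print(np.round((p),3))
d=dict(np.load('top0.npz'))
im=d['image']; g=cv2.cvtColor(im,cv2.COLOR_BGR2GRAY); hs=cv2.cvtColor(im,cv2.COLOR_BGR2HSV)
k=((g>130)&(hs[...,1]<60)); r=np.zeros_like(k); r[235:268,172:206]=1; v,u=np.nonzero(k&r)
q=jig(onz(d,np.c_[u,v],.028)); print('bar back jig',np.sort(q[:,0])[:30:5],'y',q[:,1].min(),q[:,1].max())
print('mark ang',np.degrees(np.arctan2(*jig(onz(d,[[285.96,236.4]],.09))[0][::-1])))
E
```

```text
t 1.10 jig x 114.8 y -181.4 z 228.1 mm | tool z yaw err -0.6 deg tilt 0.27 | F jig 0.4 -0.5 -0.5 w -0.1 q6 0.89
[ 0.407 -0.132  0.228]
bar back jig [-0.20000955 -0.19895338 -0.1985022  -0.19804906 -0.19759394 -0.19673122] y -0.020774715507275686 0.021301220246730278
mark ang 2.9979218159764733
```

Call:
{"fn": "arm_command", "kwargs": {"series": [{"dp": [0,0.2,-0.24],"angular": [0,0,0],"gripper": 0},{"dp": [0,0.2,-0.24],"angular": [0,0,0],"gripper": 0},{"dp": [0,0.2,-0.24],"angular": [0,0,0],"gripper": 0},{"dp": [0.1,0.2,-0.24],"angular": [0,0,0],"gripper": 0},{"dp": [0.35,0,0],"angular": [0,0,0],"gripper": 0},{"dp": [0.4,0,0],"angular": [0,0,0],"gripper": 0},{"dp": [0.35,0,0],"angular": [0,0,0],"gripper": 0},{"dp": [0,0,0],"angular": [0,0,0],"gripper": 0}]}}

```text
clock: 2.1
position: [0.4806, 0.0093, 0.0802]
ee_rot: [0.549, 0.446, 0.551, -0.443]
contact_force: [-1.2, -0.1, -0.3]
width: -0.0003
```

```bash
python3 - <<'E'
from h import *
s,p,R=st()
a=get_image('side')['image']; b=get_image('wrist')['image']
cv2.imwrite('pics/m1.png',np.hstack([cv2.resize(a[200:400,220:420],(400,400)),cv2.resize(b,(400,300))[:,:].repeat(1,0) if 0 else cv2.copyMakeBorder(cv2.resize(b,(400,300)),0,100,0,0,0)]))
E
```

```text
t 2.10 jig x -7.9 y -79.5 z 80.2 mm | tool z yaw err -0.3 deg tilt 0.29 | F jig -0.1 -1.2 -0.3 w -0.3 q6 1.23
```

View pics/m1.png

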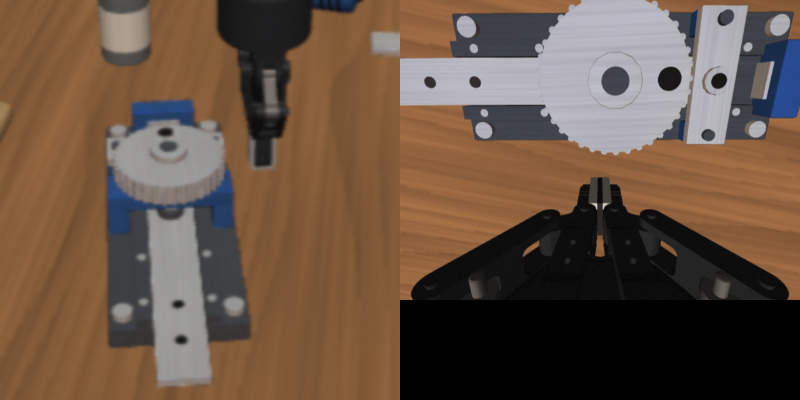

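Call:
{"fn": "arm_command", "kwargs": {"series": [{"dp": [0.03,0.08,-0.06],"angular": [0,0,0],"gripper": 0},{"dp": [0,0.06,-0.06],"angular": [0,0,0],"gripper": 0},{"dp": [0,0.02,0],"angular": [0,0,0],"gripper": 0},{"dp": [0,0.02,0],"angular": [0,0,0],"gripper": 0},{"dp": [0,0.02,0],"angular": [0,0,0],"gripper": 0},{"dp": [0,0.02,0],"angular": [0,0,0],"gripper": 0},{"dp": [0,0.02,0],"angular": [0,0,0],"gripper": 0},{"dp": [0,0.02,0],"angular": [0,0,0],"gripper": 0}]}}

```text
clock: 3.2
position: [0.5026, 0.0292, 0.0831]
ee_rot: [0.547, 0.442, 0.553, -0.447]
contact_force: [-6.4, -1.5, 3.4]
width: -0.0001
```

```bash
python3 - <<'E'
from h import *
st()
E
```

```text
t 3.20 jig x -22.7 y -53.8 z 83.1 mm | tool z yaw err -0.1 deg tilt 0.60 | F jig 0.1 -6.5 3.4 w -0.1 q6 1.28
```

```bash
cat >> h.py <<'E'
RT=np.c_[[0,0,-1],[*EY,0],[*EX,0]]
def contour(r=46.5,hx=7.,hy=10.5):
    # ccw Minkowski boundary of disc and box, mm; returns pts, outward normals
    pts=[];nn=[]
    for k,(sx,sy) in enumerate([(-1,-1),(1,-1),(1,1),(-1,1)]):
        a=np.radians(np.arange(180+90*k,271+90*k,.5)) # quadrant
        pts.append(np.c_[sx*hx+r*np.cos(a),sy*hy+r*np.sin(a)]); nn.append(np.c_[np.cos(a),np.sin(a)])
    P=np.vstack(pts);N=np.vstack(nn); P=np.vstack([P,P[:1]]);N=np.vstack([N,N[:1]])
    s=np.r_[0,np.cumsum(np.linalg.norm(np.diff(P,axis=0),axis=1)+1e-6)]
    return P,N,s
def plan(step=7.,press=4.,ztar=77.,zb=.6,n=8):
    s,p,R=st(); c=jig(p)[0]*1e3; P,N,S=contour(); i=np.argmin(np.linalg.norm(P-c,axis=1)); L=S[-1]
    print('outside contour by %.1f at normal %.0f deg, arc %.0f/%.0f'%((c-P[i])@N[i],np.degrees(np.arctan2(N[i,1],N[i,0])),S[i],L))
    f=lambda A,t:np.array([np.interp(t%L,S,A[:,k]) for k in(0,1)])
    om=Rn.from_matrix(R.T@RT).as_rotvec()/np.radians(90); print('ang first row',np.round(om,3))
    dz=np.clip((p[2]*1e3-ztar)/4,-2,2)
    for k in range(n):
        a,b=S[i]+k*step,S[i]+(k+1)*step; v=f(P,b)-f(P,a)-press*f(N,b)
        print('[%.3f, %.3f, %.3f]'%((zb+(dz if k<4 else 0))/120,v[1]/120,v[0]/120))
E
python3 - <<'E'
from h import *
plan()
E
```

```text
t 3.20 jig x -22.7 y -53.8 z 83.1 mm | tool z yaw err -0.1 deg tilt 0.60 | F jig 0.1 -6.5 3.4 w -0.1 q6 1.28
outside contour by -0.5 at normal -110 deg, arc 57/362
ang first row [-0.001 -0.001  0.007]
[0.018, 0.017, 0.063]
[0.018, 0.026, 0.059]
[0.018, 0.033, 0.058]
[0.018, 0.033, 0.058]
[0.005, 0.035, 0.055]
[0.005, 0.043, 0.049]
[0.005, 0.049, 0.042]
[0.005, 0.055, 0.034]
```

Call:
{"fn": "arm_command", "kwargs": {"series": [{"dp": [0.018,0.017,0.063],"angular": [0,0,0.007],"gripper": 0},{"dp": [0.018,0.026,0.059],"angular": [0,0,0],"gripper": 0},{"dp": [0.018,0.033,0.058],"angular": [0,0,0],"gripper": 0},{"dp": [0.018,0.033,0.058],"angular": [0,0,0],"gripper": 0},{"dp": [0.005,0.035,0.055],"angular": [0,0,0],"gripper": 0},{"dp": [0.005,0.043,0.049],"angular": [0,0,0],"gripper": 0},{"dp": [0.005,0.049,0.042],"angular": [0,0,0],"gripper": 0},{"dp": [0.005,0.055,0.034],"angular": [0,0,0],"gripper": 0}]}}

```text
clock: 4.2
position: [0.5048, -0.0062, 0.071]
ee_rot: [0.524, 0.428, 0.577, -0.458]
contact_force: [-12.8, -3.6, 12.1]
width: 0.0005
```

```bash
cat >> h.py <<'E'
def wcam():
    s,p,R=pose(); d=get_image('wrist'); T=np.eye(4);T[:3,:3]=R;T[:3,3]=p; d['view']=np.linalg.inv(T@d['mount']); return d
def mark(name='wrist',z=.091,save=None):
    d=wcam() if name=='wrist' else get_image(name); im=d['image']; g=cv2.cvtColor(im,cv2.COLOR_BGR2GRAY)
    if save: cv2.imwrite(save,im)
    n,l,stt,ce=cv2.connectedComponentsWithStats((g<60).astype(np.uint8))
    for i in range(1,n):
        if stt[i,4]<8: continue
        q=jig(onz(d,[ce[i]],z))[0]*1e3; r=np.hypot(*q)
        if 26<r<40 and stt[i,4]<1500: print(name,'mark cand r %.1f ang %.1f area %d bb %s'%(r,np.degrees(np.arctan2(q[1],q[0])),stt[i,4],stt[i,:4]))
E
python3 - <<'E'
from h import *
plan(step=8); mark(); mark('top')
E
```

```text
t 4.20 jig x 12.4 y -59.2 z 71.0 mm | tool z yaw err -0.0 deg tilt 4.95 | F jig 0.8 -13.2 12.1 w 0.5 q6 1.20
outside contour by 2.5 at normal -84 deg, arc 92/362
ang first row [ 0.    -0.02   0.051]
[-0.007, 0.045, 0.056]
[-0.007, 0.054, 0.047]
[-0.007, 0.061, 0.037]
[-0.007, 0.067, 0.026]
[0.005, 0.070, 0.014]
[0.005, 0.072, 0.002]
[0.005, 0.071, -0.010]
[0.005, 0.068, -0.022]
wrist mark cand r 34.4 ang 39.5 area 1461 bb [340 102  42  44]
```

```bash
cat >> h.py <<'E'
def plan(step=8.,press=3.,ztar=78.,zb=.1,n=8,tb=.006,stop=None):
    s,p,R=st(); c=jig(p)[0]*1e3; P,N,S=contour(); i=np.argmin(np.linalg.norm(P-c,axis=1)); L=S[-1]
    print('outside contour by %.1f at normal %.0f deg, arc %.0f/%.0f'%((c-P[i])@N[i],np.degrees(np.arctan2(N[i,1],N[i,0])),S[i],L))
    f=lambda A,t:np.array([np.interp(t%L,S,A[:,k]) for k in(0,1)])
    om=Rn.from_matrix(R.T@RT).as_rotvec()/np.radians(90)
    dz=np.clip((p[2]*1e3-ztar)/4,-3,3); e=np.clip((c-P[i])@N[i]-0,-3,3)
    out=[]
    for k in range(n):
        a,b=S[i]+k*step,S[i]+(k+1)*step; nb=f(N,b); v=f(P,b)-f(P,a)-press*nb
        w=om/4*(k<4)+tb*np.array([0,nb[0],-nb[1]])
        out.append('{"dp": [%.3f, %.3f, %.3f], "angular": [%.3f, %.3f, %.3f], "gripper": 0}'%((zb+(dz if k<4 else 0))/120,v[1]/120,v[0]/120,*w))
    print('['+', '.join(out)+']')
E
python3 - <<'E'
from h import *
plan()
E
```

```text
t 4.30 jig x 12.9 y -59.2 z 70.8 mm | tool z yaw err -0.0 deg tilt 4.94 | F jig 0.9 -12.8 9.0 w 0.3 q6 1.20
outside contour by 2.5 at normal -83 deg, arc 93/362
[{"dp": [-0.014, 0.038, 0.058], "angular": [0.000, -0.003, 0.019], "gripper": 0}, {"dp": [-0.014, 0.047, 0.051], "angular": [0.000, -0.002, 0.018], "gripper": 0}, {"dp": [-0.014, 0.055, 0.042], "angular": [0.000, -0.001, 0.018], "gripper": 0}, {"dp": [-0.014, 0.061, 0.032], "angular": [0.000, -0.001, 0.017], "gripper": 0}, {"dp": [0.001, 0.066, 0.021], "angular": [0.000, 0.005, 0.003], "gripper": 0}, {"dp": [0.001, 0.068, 0.009], "angular": [0.000, 0.005, 0.002], "gripper": 0}, {"dp": [0.001, 0.069, -0.003], "angular": [0.000, 0.006, 0.001], "gripper": 0}, {"dp": [0.001, 0.068, -0.014], "angular": [0.000, 0.006, 0.000], "gripper": 0}]
```

Call:
{"fn": "arm_command", "kwargs": {"series": [{"dp": [-0.014,0.038,0.058],"angular": [0,-0.003,0.019],"gripper": 0},{"dp": [-0.014,0.047,0.051],"angular": [0,-0.002,0.018],"gripper": 0},{"dp": [-0.014,0.055,0.042],"angular": [0,-0.001,0.018],"gripper": 0},{"dp": [-0.014,0.061,0.032],"angular": [0,-0.001,0.017],"gripper": 0},{"dp": [0.001,0.066,0.021],"angular": [0,0.005,0.003],"gripper": 0},{"dp": [0.001,0.068,0.009],"angular": [0,0.005,0.002],"gripper": 0},{"dp": [0.001,0.069,-0.003],"angular": [0,0.006,0.001],"gripper": 0},{"dp": [0.001,0.068,-0.014],"angular": [0,0.006,0],"gripper": 0}]}}

```text
clock: 5.3
position: [0.5233, -0.0292, 0.0706]
ee_rot: [0.53, 0.437, 0.579, -0.439]
contact_force: [-16.2, -13.5, 12.2]
width: 0.0
```

```bash
python3 - <<'E'
from h import *
plan(); mark()
E
```

```text
t 5.30 jig x 38.8 y -46.0 z 70.6 mm | tool z yaw err 1.0 deg tilt 4.02 | F jig 9.7 -18.7 12.2 w 0.0 q6 1.11
outside contour by 1.2 at normal -48 deg, arc 121/362
[{"dp": [-0.015, 0.064, 0.026], "angular": [0.003, -0.004, 0.011], "gripper": 0}, {"dp": [-0.015, 0.068, 0.014], "angular": [0.003, -0.003, 0.010], "gripper": 0}, {"dp": [-0.015, 0.069, 0.003], "angular": [0.003, -0.003, 0.009], "gripper": 0}, {"dp": [-0.015, 0.068, -0.009], "angular": [0.003, -0.002, 0.008], "gripper": 0}, {"dp": [0.001, 0.066, -0.021], "angular": [0.000, 0.006, -0.000], "gripper": 0}, {"dp": [0.001, 0.067, -0.025], "angular": [0.000, 0.006, -0.000], "gripper": 0}, {"dp": [0.001, 0.067, -0.025], "angular": [0.000, 0.006, -0.000], "gripper": 0}, {"dp": [0.001, 0.064, -0.026], "angular": [0.000, 0.006, -0.001], "gripper": 0}]
wrist mark cand r 33.1 ang 75.0 area 1315 bb [211 109  40  42]
```

```bash
sed -i 's/dz=np.clip((p\[2\]\*1e3-ztar)\/4,-3,3); e/dz=np.clip((p[2]*1e3-ztar)\/2,-4,4); e/; s/(dz if k<4 else 0))\/120,v/(dz if k<5 else 0))\/120,v/' h.py; python3 - <<'E'
from h import *
plan(step=13)
E
```

```text
t 5.35 jig x 39.3 y -45.6 z 70.6 mm | tool z yaw err 1.1 deg tilt 4.01 | F jig 10.2 -19.8 12.7 w -0.2 q6 1.11
outside contour by 1.2 at normal -48 deg, arc 122/362
[{"dp": [-0.030, 0.096, 0.047], "angular": [0.003, -0.003, 0.011], "gripper": 0}, {"dp": [-0.030, 0.106, 0.019], "angular": [0.003, -0.003, 0.009], "gripper": 0}, {"dp": [-0.030, 0.107, -0.011], "angular": [0.003, -0.002, 0.007], "gripper": 0}, {"dp": [-0.030, 0.108, -0.025], "angular": [0.003, -0.002, 0.007], "gripper": 0}, {"dp": [-0.030, 0.105, -0.027], "angular": [0.000, 0.006, -0.001], "gripper": 0}, {"dp": [0.001, 0.095, -0.051], "angular": [0.000, 0.006, -0.002], "gripper": 0}, {"dp": [0.001, 0.077, -0.075], "angular": [0.000, 0.005, -0.004], "gripper": 0}, {"dp": [0.001, 0.054, -0.093], "angular": [0.000, 0.003, -0.005], "gripper": 0}]
```

```bash
sed -i 's/tb=.006,stop=None/tb=.006,eff=.6/; s/a,b=S\[i\]+k\*step,S\[i\]+(k+1)\*step; nb=f(N,b); v=f(P,b)-f(P,a)-press\*nb\n//' h.py; python3 - <<'E'
t=open('h.py').read()
i=t.rindex('a,b=S[i]+k*step'); j=t.index('\n',i)
t=t[:i]+'a=S[i]+(k+.5)*step*eff; nb=f(N,a); nb/=np.linalg.norm(nb); v=step*np.array([-nb[1],nb[0]])-press*nb'+t[j:]
open('h.py','w').write(t)
E
python3 - <<'E'
from h import *
plan(step=13)
E
```

```text
t 5.35 jig x 39.3 y -45.6 z 70.6 mm | tool z yaw err 1.1 deg tilt 4.01 | F jig 10.2 -19.8 12.7 w -0.2 q6 1.11
outside contour by 1.2 at normal -48 deg, arc 122/362
[{"dp": [-0.030, 0.097, 0.055], "angular": [0.003, -0.004, 0.011], "gripper": 0}, {"dp": [-0.030, 0.104, 0.038], "angular": [0.003, -0.003, 0.011], "gripper": 0}, {"dp": [-0.030, 0.109, 0.020], "angular": [0.003, -0.003, 0.010], "gripper": 0}, {"dp": [-0.030, 0.111, 0.002], "angular": [0.003, -0.003, 0.009], "gripper": 0}, {"dp": [-0.030, 0.110, -0.017], "angular": [0.000, 0.006, 0.000], "gripper": 0}, {"dp": [0.001, 0.108, -0.026], "angular": [0.000, 0.006, -0.000], "gripper": 0}, {"dp": [0.001, 0.108, -0.025], "angular": [0.000, 0.006, -0.000], "gripper": 0}, {"dp": [0.001, 0.108, -0.025], "angular": [0.000, 0.006, -0.000], "gripper": 0}]
```

Call:
{"fn": "arm_command", "kwargs": {"series": [{"dp": [-0.03,0.097,0.055],"angular": [0.003,-0.004,0.011],"gripper": 0},{"dp": [-0.03,0.104,0.038],"angular": [0.003,-0.003,0.011],"gripper": 0},{"dp": [-0.03,0.109,0.02],"angular": [0.003,-0.003,0.01],"gripper": 0},{"dp": [-0.03,0.111,0.002],"angular": [0.003,-0.003,0.009],"gripper": 0},{"dp": [-0.03,0.11,-0.017],"angular": [0,0.006,0],"gripper": 0},{"dp": [0.001,0.108,-0.026],"angular": [0,0.006,0],"gripper": 0},{"dp": [0.001,0.108,-0.025],"angular": [0,0.006,0],"gripper": 0},{"dp": [0.001,0.108,-0.025],"angular": [0,0.006,0],"gripper": 0}]}}

```text
clock: 6.35
position: [0.6142, -0.0228, 0.0803]
ee_rot: [0.534, 0.449, 0.57, -0.433]
contact_force: [-0.0, -0.5, 1.0]
width: 0.0002
```

```bash
python3 - <<'E'
from h import *
mark(); plan(step=13)
E
```

```text
t 6.40 jig x 52.0 y 46.4 z 80.3 mm | tool z yaw err 0.4 deg tilt 3.15 | F jig -0.7 3.0 0.1 w -0.0 q6 1.15
outside contour by 11.1 at normal 38 deg, arc 212/362
[{"dp": [0.010, 0.062, -0.092], "angular": [0.001, -0.004, -0.002], "gripper": 0}, {"dp": [0.010, 0.045, -0.101], "angular": [0.001, -0.005, -0.003], "gripper": 0}, {"dp": [0.010, 0.028, -0.108], "angular": [0.001, -0.006, -0.003], "gripper": 0}, {"dp": [0.010, 0.009, -0.111], "angular": [0.001, -0.007, -0.004], "gripper": 0}, {"dp": [0.010, -0.009, -0.111], "angular": [0.000, 0.001, -0.006], "gripper": 0}, {"dp": [0.001, -0.026, -0.108], "angular": [0.000, -0.000, -0.006], "gripper": 0}, {"dp": [0.001, -0.025, -0.108], "angular": [0.000, -0.000, -0.006], "gripper": 0}, {"dp": [0.001, -0.031, -0.107], "angular": [0.000, -0.000, -0.006], "gripper": 0}]
```

```bash
sed -i 's/v=step\*np.array(\[-nb\[1\],nb\[0\]\])-press\*nb/v=step*np.array([-nb[1],nb[0]])-(press+(e if k<3 else 0))*nb/; s/N\[i\]-0,-3,3)/N[i]\/3,0,4)/' h.py; python3 - <<'E'
from h import *
mark('side'); mark(save='pics/w3.png'); plan(step=10,eff=.85)
E
```

```text
side mark cand r 28.7 ang 151.7 area 21 bb [292 285   7   4]
t 6.50 jig x 52.2 y 43.5 z 80.0 mm | tool z yaw err 0.4 deg tilt 3.17 | F jig 0.3 0.4 -0.6 w -0.7 q6 1.15
outside contour by 9.4 at normal 36 deg, arc 210/362
[{"dp": [0.009, 0.029, -0.093], "angular": [0.001, -0.004, -0.001], "gripper": 0}, {"dp": [0.009, 0.011, -0.097], "angular": [0.001, -0.005, -0.002], "gripper": 0}, {"dp": [0.009, -0.006, -0.098], "angular": [0.001, -0.006, -0.003], "gripper": 0}, {"dp": [0.009, 0.001, -0.087], "angular": [0.001, -0.007, -0.003], "gripper": 0}, {"dp": [0.009, -0.015, -0.086], "angular": [0.000, 0.001, -0.006], "gripper": 0}, {"dp": [0.001, -0.026, -0.083], "angular": [0.000, -0.000, -0.006], "gripper": 0}, {"dp": [0.001, -0.025, -0.083], "angular": [0.000, -0.000, -0.006], "gripper": 0}, {"dp": [0.001, -0.035, -0.079], "angular": [0.000, -0.001, -0.006], "gripper": 0}]
```

View pics/w3.png

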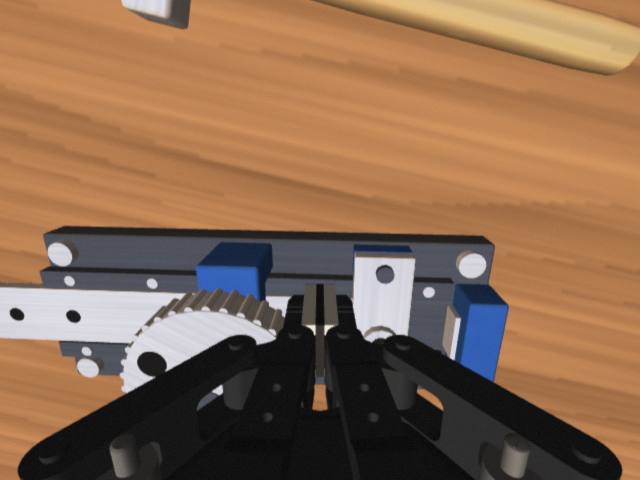

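Call:
{"fn": "arm_command", "kwargs": {"series": [{"dp": [0.009,0.029,-0.093],"angular": [0.001,-0.004,-0.001],"gripper": 0},{"dp": [0.009,0.011,-0.097],"angular": [0.001,-0.005,-0.002],"gripper": 0},{"dp": [0.009,-0.006,-0.098],"angular": [0.001,-0.006,-0.003],"gripper": 0},{"dp": [0.009,0.001,-0.087],"angular": [0.001,-0.007,-0.003],"gripper": 0},{"dp": [0.009,-0.015,-0.086],"angular": [0,0.001,-0.006],"gripper": 0},{"dp": [0.001,-0.026,-0.083],"angular": [0,0,-0.006],"gripper": 0},{"dp": [0.001,-0.025,-0.083],"angular": [0,0,-0.006],"gripper": 0},{"dp": [0.001,-0.035,-0.079],"angular": [0,-0.001,-0.006],"gripper": 0}]}}

```text
clock: 7.5
position: [0.5992, 0.0607, 0.0801]
ee_rot: [0.542, 0.431, 0.561, -0.453]
contact_force: [-0.1, -0.2, -0.7]
width: -0.0001
```

```bash
sed -i 's/26<r<40/22<r<44/' h.py; python3 - <<'E'
from h import *
mark('side');mark(); plan(step=10,eff=.7)
E
```

```text
side mark cand r 32.0 ang -126.8 area 19 bb [315 282   7   3]
t 7.60 jig x -33.9 y 45.6 z 79.6 mm | tool z yaw err 0.3 deg tilt 2.49 | F jig -0.0 0.4 0.2 w -0.1 q6 1.34
outside contour by -2.2 at normal 128 deg, arc 299/362
[{"dp": [0.008, -0.074, -0.045], "angular": [0.001, -0.004, 0.002], "gripper": 0}, {"dp": [0.008, -0.080, -0.034], "angular": [0.001, -0.005, 0.003], "gripper": 0}, {"dp": [0.008, -0.084, -0.021], "angular": [0.001, -0.006, 0.004], "gripper": 0}, {"dp": [0.008, -0.087, -0.009], "angular": [0.001, -0.006, 0.005], "gripper": 0}, {"dp": [0.008, -0.087, 0.005], "angular": [0.000, -0.006, -0.001], "gripper": 0}, {"dp": [0.001, -0.085, 0.018], "angular": [0.000, -0.006, -0.001], "gripper": 0}, {"dp": [0.001, -0.083, 0.026], "angular": [0.000, -0.006, 0.000], "gripper": 0}, {"dp": [0.001, -0.083, 0.025], "angular": [0.000, -0.006, 0.000], "gripper": 0}]
```

Call:
{"fn": "arm_command", "kwargs": {"series": [{"dp": [0.008,-0.074,-0.045],"angular": [0.001,-0.004,0.002],"gripper": 0},{"dp": [0.008,-0.08,-0.034],"angular": [0.001,-0.005,0.003],"gripper": 0},{"dp": [0.008,-0.084,-0.021],"angular": [0.001,-0.006,0.004],"gripper": 0},{"dp": [0.008,-0.087,-0.009],"angular": [0.001,-0.006,0.005],"gripper": 0},{"dp": [0.008,-0.087,0.005],"angular": [0,-0.006,-0.001],"gripper": 0},{"dp": [0.001,-0.085,0.018],"angular": [0,-0.006,-0.001],"gripper": 0},{"dp": [0.001,-0.083,0.026],"angular": [0,-0.006,0],"gripper": 0},{"dp": [0.001,-0.083,0.025],"angular": [0,-0.006,0],"gripper": 0}]}}

```text
clock: 8.6
position: [0.5256, 0.0667, 0.0793]
ee_rot: [0.562, 0.441, 0.533, -0.453]
contact_force: [0.7, 2.5, 0.9]
width: 0.0002
```

```bash
python3 - <<'E'
from h import *
mark('side');mark(); plan(step=10,eff=.7)
E
```

```text
wrist mark cand r 36.0 ang -45.9 area 657 bb [483 297  32  27]
t 8.70 jig x -53.9 y -25.5 z 78.9 mm | tool z yaw err -0.8 deg tilt 2.54 | F jig -2.3 -0.8 -0.2 w -0.1 q6 1.42
outside contour by 2.7 at normal -163 deg, arc 14/362
[{"dp": [0.005, -0.065, 0.061], "angular": [-0.002, 0.001, 0.001], "gripper": 0}, {"dp": [0.005, -0.055, 0.070], "angular": [-0.002, 0.002, 0.002], "gripper": 0}, {"dp": [0.005, -0.044, 0.078], "angular": [-0.002, 0.002, 0.003], "gripper": 0}, {"dp": [0.005, -0.038, 0.078], "angular": [-0.002, 0.003, 0.003], "gripper": 0}, {"dp": [0.005, -0.025, 0.083], "angular": [0.000, -0.003, 0.005], "gripper": 0}, {"dp": [0.001, -0.013, 0.086], "angular": [0.000, -0.003, 0.005], "gripper": 0}, {"dp": [0.001, 0.000, 0.087], "angular": [0.000, -0.002, 0.006], "gripper": 0}, {"dp": [0.001, 0.013, 0.086], "angular": [0.000, -0.001, 0.006], "gripper": 0}]
```

Call:
{"fn": "arm_command", "kwargs": {"series": [{"dp": [0.005,-0.065,0.061],"angular": [-0.002,0.001,0.001],"gripper": 0},{"dp": [0.005,-0.055,0.07],"angular": [-0.002,0.002,0.002],"gripper": 0},{"dp": [0.005,-0.044,0.078],"angular": [-0.002,0.002,0.003],"gripper": 0},{"dp": [0.005,-0.038,0.078],"angular": [-0.002,0.003,0.003],"gripper": 0},{"dp": [0.005,-0.025,0.083],"angular": [0,-0.003,0.005],"gripper": 0},{"dp": [0.001,-0.013,0.086],"angular": [0,-0.003,0.005],"gripper": 0},{"dp": [0.001,0,0.087],"angular": [0,-0.002,0.006],"gripper": 0},{"dp": [0.001,0.013,0.086],"angular": [0,-0.001,0.006],"gripper": 0}]}}

```text
clock: 9.7
position: [0.508, -0.0193, 0.0769]
ee_rot: [0.574, 0.448, 0.527, -0.439]
contact_force: [-0.1, 0.4, 0.6]
width: 0.0002
```

```bash
python3 - <<'E'
from h import *
mark('side');mark(z=.0925); plan(step=11,eff=.75)
E
```

```text
side mark cand r 38.3 ang 9.3 area 20 bb [295 264   7   4]
wrist mark cand r 35.0 ang 13.8 area 1032 bb [321 140  37  37]
t 9.80 jig x 26.1 y -58.5 z 77.0 mm | tool z yaw err -0.1 deg tilt 3.87 | F jig -0.5 -0.4 -0.6 w -0.3 q6 1.22
outside contour by 5.2 at normal -69 deg, arc 104/362
[{"dp": [-0.003, 0.076, 0.064], "angular": [-0.000, 0.010, -0.003], "gripper": 0}, {"dp": [-0.003, 0.086, 0.050], "angular": [-0.000, 0.011, -0.003], "gripper": 0}, {"dp": [-0.003, 0.094, 0.034], "angular": [-0.000, 0.011, -0.004], "gripper": 0}, {"dp": [-0.003, 0.091, 0.029], "angular": [-0.000, 0.012, -0.005], "gripper": 0}, {"dp": [-0.003, 0.094, 0.012], "angular": [0.000, 0.006, 0.002], "gripper": 0}, {"dp": [0.001, 0.095, -0.004], "angular": [0.000, 0.006, 0.001], "gripper": 0}, {"dp": [0.001, 0.093, -0.021], "angular": [0.000, 0.006, 0.000], "gripper": 0}, {"dp": [0.001, 0.092, -0.026], "angular": [0.000, 0.006, -0.000], "gripper": 0}]
```

Call:
{"fn": "arm_command", "kwargs": {"series": [{"dp": [-0.003,0.076,0.064],"angular": [0,0.01,-0.003],"gripper": 0},{"dp": [-0.003,0.086,0.05],"angular": [0,0.011,-0.003],"gripper": 0},{"dp": [-0.003,0.094,0.034],"angular": [0,0.011,-0.004],"gripper": 0},{"dp": [-0.003,0.091,0.029],"angular": [0,0.012,-0.005],"gripper": 0},{"dp": [-0.003,0.094,0.012],"angular": [0,0.006,0.002],"gripper": 0},{"dp": [0.001,0.095,-0.004],"angular": [0,0.006,0.001],"gripper": 0},{"dp": [0.001,0.093,-0.021],"angular": [0,0.006,0],"gripper": 0},{"dp": [0.001,0.092,-0.026],"angular": [0,0.006,0],"gripper": 0}]}}

```text
clock: 10.8
position: [0.583, -0.0387, 0.0769]
ee_rot: [0.539, 0.442, 0.571, -0.434]
contact_force: [-2.4, -2.9, 0.8]
width: 0.0001
```

```bash
python3 - <<'E'
from h import *
mark('side');mark(z=.0925); plan(step=11,eff=.8)
E
```

```text
side mark cand r 29.5 ang 91.6 area 23 bb [282 277   7   4]
wrist mark cand r 31.8 ang 100.8 area 763 bb [142 260  33  30]
t 10.90 jig x 60.3 y 11.8 z 76.8 mm | tool z yaw err 1.1 deg tilt 2.66 | F jig 4.7 1.0 0.2 w -0.1 q6 1.11
outside contour by 6.9 at normal 1 deg, arc 182/362
[{"dp": [-0.004, 0.086, -0.055], "angular": [0.003, -0.001, 0.002], "gripper": 0}, {"dp": [-0.004, 0.074, -0.070], "angular": [0.003, -0.001, 0.001], "gripper": 0}, {"dp": [-0.004, 0.059, -0.083], "angular": [0.003, -0.002, -0.000], "gripper": 0}, {"dp": [-0.004, 0.055, -0.078], "angular": [0.003, -0.002, -0.001], "gripper": 0}, {"dp": [-0.004, 0.039, -0.086], "angular": [0.000, 0.004, -0.005], "gripper": 0}, {"dp": [0.001, 0.022, -0.092], "angular": [0.000, 0.003, -0.005], "gripper": 0}, {"dp": [0.001, 0.005, -0.095], "angular": [0.000, 0.002, -0.006], "gripper": 0}, {"dp": [0.001, -0.013, -0.094], "angular": [0.000, 0.001, -0.006], "gripper": 0}]
```

Call:
{"fn": "arm_command", "kwargs": {"series": [{"dp": [-0.004,0.086,-0.055],"angular": [0.003,-0.001,0.002],"gripper": 0},{"dp": [-0.004,0.074,-0.07],"angular": [0.003,-0.001,0.001],"gripper": 0},{"dp": [-0.004,0.059,-0.083],"angular": [0.003,-0.002,0],"gripper": 0},{"dp": [-0.004,0.055,-0.078],"angular": [0.003,-0.002,-0.001],"gripper": 0},{"dp": [-0.004,0.039,-0.086],"angular": [0,0.004,-0.005],"gripper": 0},{"dp": [0.001,0.022,-0.092],"angular": [0,0.003,-0.005],"gripper": 0},{"dp": [0.001,0.005,-0.095],"angular": [0,0.002,-0.006],"gripper": 0},{"dp": [0.001,-0.013,-0.094],"angular": [0,0.001,-0.006],"gripper": 0}]}}

```text
clock: 11.9
position: [0.6106, 0.0459, 0.0804]
ee_rot: [0.529, 0.439, 0.572, -0.446]
contact_force: [0.9, 0.0, 0.7]
width: 0.0003
```

```bash
python3 - <<'E'
from h import *
mark('side');mark(z=.0925); plan(step=10,eff=.8)
E
```

```text
side mark cand r 26.5 ang -162.2 area 22 bb [305 284   7   4]
t 12.00 jig x -16.5 y 54.8 z 80.3 mm | tool z yaw err 0.1 deg tilt 3.55 | F jig 0.4 -0.2 -0.0 w -0.0 q6 1.28
outside contour by -1.1 at normal 102 deg, arc 278/362
[{"dp": [0.010, -0.048, -0.072], "angular": [0.001, -0.008, 0.002], "gripper": 0}, {"dp": [0.010, -0.060, -0.063], "angular": [0.001, -0.009, 0.002], "gripper": 0}, {"dp": [0.010, -0.070, -0.052], "angular": [0.001, -0.010, 0.003], "gripper": 0}, {"dp": [0.010, -0.078, -0.039], "angular": [0.001, -0.011, 0.003], "gripper": 0}, {"dp": [0.010, -0.083, -0.025], "angular": [0.000, -0.005, -0.003], "gripper": 0}, {"dp": [0.001, -0.086, -0.011], "angular": [0.000, -0.005, -0.002], "gripper": 0}, {"dp": [0.001, -0.087, 0.004], "angular": [0.000, -0.006, -0.001], "gripper": 0}, {"dp": [0.001, -0.085, 0.019], "angular": [0.000, -0.006, -0.000], "gripper": 0}]
```

Call:
{"fn": "arm_command", "kwargs": {"series": [{"dp": [0.01,-0.048,-0.072],"angular": [0.001,-0.008,0.002],"gripper": 0},{"dp": [0.01,-0.06,-0.063],"angular": [0.001,-0.009,0.002],"gripper": 0},{"dp": [0.01,-0.07,-0.052],"angular": [0.001,-0.01,0.003],"gripper": 0},{"dp": [0.01,-0.078,-0.039],"angular": [0.001,-0.011,0.003],"gripper": 0},{"dp": [0.01,-0.083,-0.025],"angular": [0,-0.005,-0.003],"gripper": 0},{"dp": [0.001,-0.086,-0.011],"angular": [0,-0.005,-0.002],"gripper": 0},{"dp": [0.001,-0.087,0.004],"angular": [0,-0.006,-0.001],"gripper": 0},{"dp": [0.001,-0.085,0.019],"angular": [0,-0.006,0],"gripper": 0}]}}

```text
clock: 13.0
position: [0.5439, 0.0735, 0.0806]
ee_rot: [0.561, 0.437, 0.536, -0.455]
contact_force: [1.1, 6.0, -0.4]
width: -0.0001
```

```bash
python3 - <<'E'
from h import *
mark('side');mark(z=.0935); plan(step=10,eff=.8)
E
```

```text
t 13.10 jig x -57.0 y -6.0 z 80.4 mm | tool z yaw err -0.5 deg tilt 2.60 | F jig -6.1 -0.7 1.9 w 0.0 q6 1.43
outside contour by 3.5 at normal 180 deg, arc 0/362
[{"dp": [0.011, -0.080, 0.042], "angular": [-0.001, 0.001, 0.001], "gripper": 0}, {"dp": [0.011, -0.072, 0.055], "angular": [-0.001, 0.001, 0.002], "gripper": 0}, {"dp": [0.011, -0.061, 0.066], "angular": [-0.001, 0.002, 0.003], "gripper": 0}, {"dp": [0.011, -0.055, 0.068], "angular": [-0.001, 0.002, 0.004], "gripper": 0}, {"dp": [0.011, -0.042, 0.076], "angular": [0.000, -0.004, 0.004], "gripper": 0}, {"dp": [0.001, -0.028, 0.082], "angular": [0.000, -0.004, 0.005], "gripper": 0}, {"dp": [0.001, -0.014, 0.086], "angular": [0.000, -0.003, 0.005], "gripper": 0}, {"dp": [0.001, 0.001, 0.087], "angular": [0.000, -0.002, 0.006], "gripper": 0}]
```

Call:
{"fn": "arm_command", "kwargs": {"series": [{"dp": [0.011,-0.08,0.042],"angular": [-0.001,0.001,0.001],"gripper": 0},{"dp": [0.011,-0.072,0.055],"angular": [-0.001,0.001,0.002],"gripper": 0},{"dp": [0.011,-0.061,0.066],"angular": [-0.001,0.002,0.003],"gripper": 0},{"dp": [0.011,-0.055,0.068],"angular": [-0.001,0.002,0.004],"gripper": 0},{"dp": [0.011,-0.042,0.076],"angular": [0,-0.004,0.004],"gripper": 0},{"dp": [0.001,-0.028,0.082],"angular": [0,-0.004,0.005],"gripper": 0},{"dp": [0,0,0],"angular": [0,0,0],"gripper": 0},{"dp": [0,0,0],"angular": [0,0,0],"gripper": 0}]}}

```text
clock: 14.1
position: [0.5011, 0.0264, 0.0758]
ee_rot: [0.562, 0.444, 0.536, -0.447]
contact_force: [-1.5, 2.6, 1.7]
width: 0.0004
```

```bash
python3 - <<'E'
from h import *
mark('side');mark(z=.094); plan(step=10,eff=.8)
E
```

```text
side mark cand r 41.9 ang -2.7 area 19 bb [300 262   6   4]
wrist mark cand r 35.6 ang 0.9 area 1044 bb [450 169  37  36]
t 14.20 jig x -20.4 y -55.8 z 75.8 mm | tool z yaw err -0.4 deg tilt 2.14 | F jig -1.7 -0.9 1.0 w 0.3 q6 1.31
outside contour by 0.7 at normal -106 deg, arc 60/362
[{"dp": [-0.008, 0.010, 0.087], "angular": [-0.001, 0.004, 0.003], "gripper": 0}, {"dp": [-0.008, 0.025, 0.084], "angular": [-0.001, 0.005, 0.003], "gripper": 0}, {"dp": [-0.008, 0.027, 0.083], "angular": [-0.001, 0.005, 0.003], "gripper": 0}, {"dp": [-0.008, 0.026, 0.083], "angular": [-0.001, 0.005, 0.003], "gripper": 0}, {"dp": [-0.008, 0.040, 0.077], "angular": [0.000, 0.001, 0.006], "gripper": 0}, {"dp": [0.001, 0.053, 0.069], "angular": [0.000, 0.002, 0.006], "gripper": 0}, {"dp": [0.001, 0.064, 0.059], "angular": [0.000, 0.003, 0.005], "gripper": 0}, {"dp": [0.001, 0.073, 0.048], "angular": [0.000, 0.004, 0.005], "gripper": 0}]
```

Call:
{"fn": "arm_command", "kwargs": {"series": [{"dp": [0,-0.2,-0.02],"angular": [0,0,0],"gripper": 0},{"dp": [-0.3,-0.1,0],"angular": [0,0,0],"gripper": 0},{"dp": [-0.2,0,0],"angular": [0,0,0],"gripper": 0},{"dp": [0,0.1,-0.46],"angular": [0,0,0],"gripper": 0},{"dp": [0,0.18,-0.46],"angular": [0,0,0],"gripper": 0},{"dp": [0,0.2,-0.46],"angular": [0,0,0],"gripper": 0},{"dp": [0,0.2,-0.46],"angular": [0,0,0],"gripper": 0},{"dp": [0,0,0],"angular": [0,0,0],"gripper": 0}]}}

```text
clock: 15.2
position: [0.5078, 0.2593, 0.1311]
ee_rot: [0.568, 0.446, 0.53, -0.445]
contact_force: [-0.2, -0.8, -0.4]
width: -0.0002
```

```bash
python3 - <<'E'
from h import *
s,p,R=st(); print('ang',np.round(Rn.from_matrix(R.T@RT).as_rotvec()/np.radians(90),3)); mark('top',z=.094)
d=wcam(); im=d['image']; cv2.imwrite('pics/w5.png',im); g=cv2.cvtColor(im,cv2.COLOR_BGR2GRAY); hs=cv2.cvtColor(im,cv2.COLOR_BGR2HSV)
d2=get_image('top')
for n,d in(('w',d),('t',d2)):
    im=d['image']; g=cv2.cvtColor(im,cv2.COLOR_BGR2GRAY); hs=cv2.cvtColor(im,cv2.COLOR_BGR2HSV)
    v,u=np.nonzero((g>120)&(hs[...,1]<60)); q=jig(onz(d,np.c_[u,v],.028))*1e3; q=q[(q[:,0]>-225)&(q[:,0]<-145)&(abs(q[:,1])<35)]
    if len(q): print(n,len(q),'back x',np.percentile(q[:,0],[0,.5,2]),'y',np.percentile(q[:,1],[1,99]))
E
```

```text
t 15.20 jig x -246.4 y 0.3 z 131.1 mm | tool z yaw err -0.5 deg tilt 3.10 | F jig 0.8 -0.4 -0.4 w -0.2 q6 1.77
ang [-0.005  0.026 -0.022]
top mark cand r 33.3 ang 2.3 area 16 bb [284 234   5   5]
w 3370 back x [-198.29195405 -198.07150143 -197.26429196] y [-19.98265398  19.65084544]
t 478 back x [-200.18948738 -199.97486309 -198.72441458] y [-20.58248513  20.97649644]
```

View pics/w5.png

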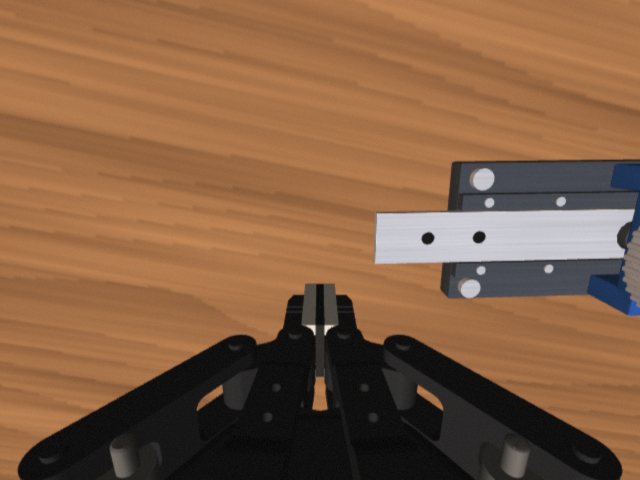

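Call:
{"fn": "arm_command", "kwargs": {"series": [{"dp": [0.3,0,0],"angular": [-0.002,0.013,-0.011],"gripper": 0},{"dp": [0.3,0,0],"angular": [-0.002,0.013,-0.011],"gripper": 0},{"dp": [0.25,0,0],"angular": [0,0,0],"gripper": 0},{"dp": [0.12,0,0],"angular": [0,0,0],"gripper": 0},{"dp": [0,0,0.1],"angular": [0,0,0],"gripper": 0},{"dp": [0,0,0.1],"angular": [0,0,0],"gripper": 0},{"dp": [0,0,0.04],"angular": [0,0,0],"gripper": 0},{"dp": [0,0,0],"angular": [0,0,0],"gripper": 0}]}}

```text
clock: 16.35
position: [0.5171, 0.2144, 0.0168]
ee_rot: [0.549, 0.448, 0.546, -0.447]
contact_force: [-0.3, -0.2, -0.3]
width: 0.0
```

```bash
python3 - <<'E'
from h import *
s,p,R=st(); print('ang',np.round(Rn.from_matrix(R.T@RT).as_rotvec()/np.radians(90),3))
E
```

```text
t 16.35 jig x -200.6 y -0.2 z 16.8 mm | tool z yaw err -0.9 deg tilt 0.26 | F jig 0.1 -0.3 -0.3 w 0.0 q6 1.64
ang [-0.01   0.001 -0.003]
```

Call:
{"fn": "arm_command", "kwargs": {"series": [{"dp": [0.02,0,0.05],"angular": [-0.01,0,0],"gripper": 0},{"dp": [0,0,0.06],"angular": [0,0,0],"gripper": 0},{"dp": [0,0,0.06],"angular": [0,0,0],"gripper": 0},{"dp": [0,0,0.06],"angular": [0,0,0],"gripper": 0},{"dp": [0,0,0.04],"angular": [0,0,0],"gripper": 0},{"dp": [0,0,0.04],"angular": [0,0,0],"gripper": 0},{"dp": [0,0,0.03],"angular": [0,0,0],"gripper": 0},{"dp": [0,0,0.03],"angular": [0,0,0],"gripper": 0}]}}

```text
clock: 17.35
position: [0.5264, 0.1757, 0.0163]
ee_rot: [0.549, 0.449, 0.551, -0.44]
contact_force: [-4.0, 19.7, 0.3]
width: 0.0
```

```bash
cat >> h.py <<'E'
def bar():
    d=get_image('top'); im=d['image']; g=cv2.cvtColor(im,cv2.COLOR_BGR2GRAY); hs=cv2.cvtColor(im,cv2.COLOR_BGR2HSV)
    v,u=np.nonzero((g>120)&(hs[...,1]<60)); q=jig(onz(d,np.c_[u,v],.028))*1e3
    b=q[(q[:,0]>-225)&(q[:,0]<-100)&(abs(q[:,1])<17)]; print('back x',np.percentile(b[:,0],[0,.5,2]),len(b))
    w=wcam(); cv2.imwrite('pics/w_last.png',w['image']); cv2.imwrite('pics/t_last.png',cv2.resize(im[195:295,165:365],None,fx=4,fy=4,interpolation=cv2.INTER_CUBIC))
E
python3 - <<'E'
from h import *
s,p,R=st(); print('ang',np.round(Rn.from_matrix(R.T@RT).as_rotvec()/np.radians(90),3)); bar()
E
```

```text
t 17.35 jig x -160.7 y 0.7 z 16.3 mm | tool z yaw err -0.2 deg tilt 0.71 | F jig -20.1 0.2 0.3 w 0.0 q6 1.54
ang [-0.002 -0.006 -0.005]
back x [-202.06266799 -199.13132351 -149.73938146] 237
```

Call:
{"fn": "arm_command", "kwargs": {"series": [{"dp": [0,0,0.05],"angular": [0,-0.005,0],"gripper": 0},{"dp": [0,0,0.06],"angular": [0,0,0],"gripper": 0},{"dp": [0,0,0.06],"angular": [0,0,0],"gripper": 0},{"dp": [0,0,0.06],"angular": [0,0,0],"gripper": 0},{"dp": [0,0,0.06],"angular": [0,0,0],"gripper": 0},{"dp": [0,0,0.06],"angular": [0,0,0],"gripper": 0},{"dp": [0,0,0.06],"angular": [0,0,0],"gripper": 0},{"dp": [0,0,0.06],"angular": [0,0,0],"gripper": 0}]}}

```text
clock: 18.45
position: [0.5267, 0.1764, 0.0175]
ee_rot: [0.513, 0.482, 0.564, -0.43]
contact_force: [-4.4, 26.5, 0.6]
width: -0.0001
```

```bash
python3 - <<'E'
from h import *
s,p,R=st(); bar()
E
```

```text
t 18.45 jig x -161.4 y 1.1 z 17.5 mm | tool z yaw err -2.8 deg tilt 5.91 | F jig -26.8 1.4 0.6 w -0.1 q6 1.44
back x [-224.68304896 -224.52414798 -224.04577203] 404
```

Call:
{"fn": "arm_command", "kwargs": {"series": [{"dp": [0,0,-0.15],"angular": [0,0,0],"gripper": 0},{"dp": [0,0,-0.3],"angular": [0,0,0],"gripper": 0},{"dp": [-0.2,0,-0.3],"angular": [0,0,0],"gripper": 0},{"dp": [-0.4,0,0],"angular": [0,0,0],"gripper": 0},{"dp": [-0.4,0,0],"angular": [0,0,0],"gripper": 0},{"dp": [-0.4,-0.1,0],"angular": [0,0,0],"gripper": 0},{"dp": [0,0,0],"angular": [0,0,0],"gripper": 0},{"dp": [0,0,0],"angular": [0,0,0],"gripper": 0}]}}

```text
clock: 19.55
position: [0.5042, 0.2428, 0.1991]
ee_rot: [0.519, 0.48, 0.561, -0.431]
contact_force: [0.1, -0.2, -1.0]
width: -0.0002
```

```bash
python3 - <<'E'
from h import *
st(); bar(); mark('top',z=.094)
E
```

```text
t 19.55 jig x -231.0 y -6.7 z 199.1 mm | tool z yaw err -2.5 deg tilt 5.19 | F jig 0.2 0.0 -1.0 w -0.2 q6 1.64
back x [-150.61912416 -150.42297392 -149.48265802] 352
top mark cand r 33.3 ang 2.3 area 16 bb [284 234   5   5]
```

View pics/t_last.png

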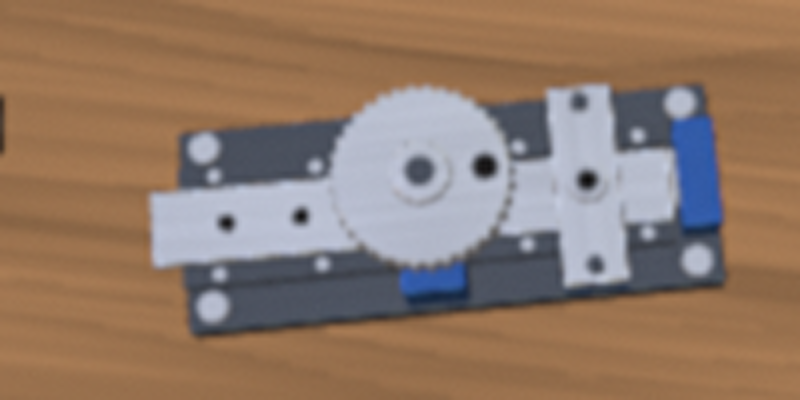

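The crop shows the bar's front end up against the blue stop (about (675,185)), its back end at (152,230), and the mark back at (485,166). The hand is well clear of the jig.

```bash
python3 -c "
from rig import *
print(sign_off())"
```

```text
the job is handed in; nothing more can be done
None
```

I unscrewed the clamp wheel two turns, pushed the bar home against the end stop, and handed the job in at about 19.6 s with the hand clear.

- **Wheel:** I worked the closed fingertip round the rim for nearly two circuits. Following the index mark from step to step gives about 719° of turn. It stood at 3.0° at the start and 2.3° at the end in the top view. Near the end of the first turn and again mid-way through the second, one or both cameras briefly lost the mark. Where both saw it, the side view and the wrist view differed by up to 9°, well inside the quarter-turn allowance.
- **Bar:** Its back end moved from about −199 mm to −150 mm in the jig's frame, which is the home position. Pushing harder, at 27 N, moved it no further.
- **Forces and clearance:** The highest wrist-force reading I took was about 25 N, though I only read it between moves. The last reading showed about 1 N or less, and the hand was about 0.2 m up, clear of the jig. I steered clear of the drill, hammer, oil bottle and offcut, but did not measure their positions again at the end.
- **Drift while pressing:** The tool tilted up to 6° and sank to about 71 mm height at one point on the rim. That was still above the clamp bridge.

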